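Close the UV curing box and hold its sunken run key

ROBOT

A 6-joint arm with a two-finger parallel gripper is mounted at the origin on the work surface; the furniture and walls round the work are solid. World frame = base frame: x ahead of the robot, y to its left, z up, the work surface at z = 0. Lengths are in m, angles in degrees, forces in N, time in s.
With the tool pointing down it reaches from about 0.3 to 1 m from the base axis. Payload 5.1 kg.
Tool frame: the origin (TCP) lies midway between the tips of the shut fingers; the grasp point (between the pads) lies grip_depth behind it (grip_depth is the distance from the TCP to the grasp point, in m); z points along the fingers, x is the direction in which the jaws open and shut, and the axes are right-handed (so a half turn about z gives the same grasp; the last joint's range is limited). The gripper opens to 95 mm and grips with 3 to 60 N. Pads are 20 mm wide; open, the fingers measure 119 mm over their backs; the gripper's body (75 mm by 180 mm) begins 59 mm behind the grasp point.
Start: joints at [-72.342, 7.093, 94.555, -0, 78.352, -4.733], TCP at [0.248, -0.601, 0.215] pointing down, gripper open.
Joint ranges: [-149.61, 149.61], [-58.7, 133.49], [1.44, 155.28], [-77.14, 257.14], [18.33, 153.61], [-166.67, 166.67]. Speed limits (degrees/s): [147.25, 147.25, 180, 180, 180, 180].

INTERFACE

Orientations are given as a 3x3 rotation matrix whose columns are the frame's x, y, z axes.
In Python, from rig import * gives the robot as it stands.
- The arm moves only by the tool drive_tool, never from a script. Its argument "moves" is a list of rows, each a list of 6 numbers: the shift along the tool's x, y, z in mm, then the turn, a rotation vector about the tool's x, y, z in rad. A call has 1 to 12 rows; each row shifts and turns the pose as measured when the row begins, along the tool's axes as they then stand; what a row does not reach is not made up. A row lasts 1/10 s, in which the tool goes at most 50 mm and 8.59 degrees, less where a joint would pass 70% of its speed; a pose out of reach is approached as far as the arm can. A call with a gripper value outside its range is refused whole. "gripper" is the opening, from 0 (shut) to 1 (fully open), set as the call begins (left out, the last holds). The fingers move at their own pace and stop on an object; "squeeze" is the grip in N (left out, the last holds). Time passes only in rows, so rows that do not move let the fingers close. It gives the time, the measured TCP pose, the force and the opening at its end, in the units of the state.
- get_obs(): the state, without advancing time (a new reading comes with each control period).
- grab_frame(name): name is "scene" or "top"; returns the picture (400x640x3 uint8, blue, green, red); there is no depth.
- camera_info(name): a dict with "fx", "fy", "cx", "cy" (pixels), "distortion" ([k1, k2, p1, p2, k3] as OpenCV has them; the pictures are not rectified), "rvec" (rotation vector, rad) and "tvec" (3), from world to camera coordinates, as OpenCV has them. Camera axes: x right, y down, z forward; pixel columns grow to the right and rows downward; lengths in m; the calibration is good to about 2 mm. A picture is of the moment at which its call begins. camera_info takes no time and is no camera call.
- close_job(): hands the job in, once; it reports no verdict.
Trained networks look in the newest picture that a camera, given by its name, has taken for a name from the list of things; names that differ only in an ending like _2 or _b are one class to them, and where a whole thing is asked for, a point or a joint stands for the part that bears it (a point fixed in the world has none). Each returns a list of dicts, best first, with "conf" (0 to 1); they miss things now and then, are a little off and sometimes report something else, mostly with a low value. They report only what shows in the picture. A call takes as long as a camera call.
- recognise(label, camera): "uv" ([column, row] in pixels, amid what is visible of it).
- masks_of(label, camera): "mask" (400x640 bool, what is visible of it) and "uv" ([column, row] in pixels, amid what is visible of it).
The state is a dict: "time": time; "qpos": joint angles; "joint_vel": joint speeds; "joint_torque": joint torques, N m; "tool_pos": TCP position; "tool_rot": TCP orientation; "contact_force": force on the tool from outside, world axes, zero at the start; "torque": the same for the moment, N m; "opening": opening from 0.0 (shut) to 1.0 (fully open).
Only numpy, scipy, OpenCV 4.12 (cv2) and the standard library are available. Lean on these libraries where they do the work, as an engineer would, in place of code of your own. Each camera call takes 0.05 s, during which the arm holds its last target.

TASK

Start the glue cure on the phone in the white UV curing box, by pushing and pressing alone: pick nothing up. First push the tray fully home so that no UV light gets out, leaving the phone lying in its nest; then reach down into the round well on top of the box, press the run key at its bottom all the way down and finish while still holding it down (the lamp burns only while the key is held). Leave the key in the square well, and the things lying around the box, alone.

Things in the scene. Friction and masses are not known exactly. Their poses are not given: they have to be found in the camera images.
- uv_box: The UV curing box, a white housing 130 mm deep (x) x 180 mm wide (y) x 78 mm high that does not move. Origin: centre of its underside, on the worktop; its x axis points from its front (tray side) to its back, y to its left, z up.
- tray (a joint): How far the tray stands out of the box's front, in m: 0 = fully home (front plate against the box), 0.070 = fully out; it starts 0.05 out. It slides along the box's x axis (pushing towards the box's +x closes it), with about 2.5 N of friction, and stays where it is left; there is a hard stop at 0.
- tray_front (a point): Centre of the outer face of the tray's grey, flat, upright front plate, which is 176 mm wide and reaches from 8 to 46 mm above the worktop (this point is 27 mm above it). Axes as the box's; the face looks to -x. With the tray home it lies 73 mm in front of the box's origin.
- tray_nest (a point): Centre of the nest on the tray floor, 16 mm above the worktop, moving with the tray: where the phone's underside centre belongs.
- phone: The black phone, 146 x 73 x 9 mm, 160 g, lying loose face up in the tray's nest, between low stops 7 mm high. Origin: centre of its underside; x along its length. It rides with the tray.
- run_well (a point): Centre of the mouth of the ROUND well, 80 mm above the worktop (2 mm above the housing's top). The well is an upright hole of 44 mm diameter in a black 60 mm square unit; the flat grey key at its bottom, 39 mm in diameter, lies 20 mm below the mouth at rest. Axes as the box's. It lies 20 mm in front of the box's middle, 46 mm left or right of it; round and square units may change places.
- run_key (a joint): Travel of the key in the round well, in m: 0 = up, 0.005 = all the way down (hard stop, 25 mm below the mouth). A spring returns it: about 1.4 N at the start of the travel, 4.9 N all the way down.
- reset_well (a point): Centre of the mouth of the SQUARE well, 40 x 40 mm, otherwise built like the round one, 92 mm beside it: the lamp-hours reset, to be left alone.
- reset_key (a joint): Travel of the key in the square well, in m: 0 = up, 0.005 = down; not to be pressed.
- loupe: Bystander: black cone-shaped loupe (eye magnifier), 45 mm diameter, 28 mm high, standing to the left of the box. Origin: centre of its underside.
- tweezers: Bystander: steel tweezers, 127 x 16 x 8 mm, lying to the right of the box. Origin: centre of the underside.
- bit_box: Bystander: green bit box, 85 x 55 x 24 mm, lying to the right of the box. Origin: centre of its underside.
- run_unit: Black 60 mm square unit let into the top of the box that holds the round well and its key. Origin: 30 mm below the well's mouth, on its axis; axes as the box's.
- reset_unit: Black 60 mm square unit let into the top of the box that holds the square well and its key. Origin: 30 mm below the well's mouth, on its axis; axes as the box's.

How it is judged (in metres and radians):
On the way, in this order (a step that is already met when the one before it is completed fails the run):
1. the tray is pushed fully home, the run key still up (value of joint tray below 0.003 m and value of joint run_key below 0.001 m), for 0.2 s.
2. the run key is pressed all the way down by the fingers, the tray home (value of joint run_key above 0.004 m and value of joint tray below 0.003 m and contact force between the fingers and run_unit above 1 N), for 0.3 s.
At the end, for the whole second after the job is handed in: The tray is home (less than 3 mm out), the fingers hold the run key in the round well at least 4 of its 5 mm down (more than 1 N), the square well's key is up, and the phone lies still in its nest (within 8 mm) (all of step 2 and value of joint reset_key below 0.001 m and distance between phone and tray_nest below 0.008 m and linear speed of phone below 0.02 m/s); the arm keeps its last pose, push and grip.
It fails at once if the run key is pressed while the tray is not home (UV light would get out) (value of joint run_key above 0.0015 m and value of joint tray above 0.004 m).
It fails at once if the key in the square well is pressed (value of joint reset_key above 0.0015 m).
It fails at once if the phone is lifted or leaves its nest (distance between phone and tray_nest above 0.012 m).
It fails at once if a bystander is moved (distance of any of loupe, tweezers, bit_box from where it was at the start of the episode above 0.015 m).
It also fails if it takes over 40 s, if anything falls off the work surface, if the arm or the gripper's body presses on something with over 40 N, if the wrist force passes 120 N, or if a joint passes its speed limit or range.

## Working session

There is one attempt and no reset: what is moved stays moved. The work goes in short steps, Python scripts to look and compute and a tool call to move; the robot and the scene stay as the last step left them, time stands still between calls to the robot, and variables do not carry over. Pictures are saved under pics/ and viewed, and the job is handed in when it is done.

Besides the shell and the picture viewer there is one more tool, called as name(argument=value, ...) on one line, values as JSON. drive_tool: Moves the arm, as the interface text tells. Its arguments: {"type":"object","properties":{"moves":{"type":"array"},"gripper":{"type":"number"},"squeeze":{"type":"number"}},"required":["moves"]}

```bash
ls; mkdir -p pics; python3 - <<'E'
from rig import *
import cv2
for c in ("scene","top"):
    cv2.imwrite(f"pics/{c}0.png",grab_frame(c)); print(c,camera_info(c))
    for l in ("run_well","run_unit","reset_unit","tray_front","tray","phone","uv_box","loupe","tweezers","bit_box"):
        try: print(l,[(round(d["conf"],2),[round(float(x)) for x in d["uv"]]) for d in recognise(l,c)][:3])
        except Exception as e: print(l,e)
o=get_obs(); print(o)
E
```

```text
pics
scene {'fx': 431.5856176191794, 'fy': 431.5856176191794, 'cx': 325.65473870510016, 'cy': 199.43938238835162, 'distortion': array([-0.08437587,  0.        ,  0.        ,  0.        ,  0.        ]), 'rvec': array([ 2.35362641, -0.56529617,  0.20460746]), 'tvec': array([-0.5097468 ,  0.23027496,  0.76460405])}
run_well [(0.85, [319, 176]), (0.34, [360, 307])]
run_unit [(0.72, [316, 179])]
reset_unit [(0.89, [336, 210])]
tray_front [(0.98, [287, 232])]
tray [(0.76, [289, 235])]
phone [(0.8, [304, 224]), (0.62, [289, 231]), (0.36, [378, 268])]
uv_box [(0.6, [343, 223])]
loupe [(0.47, [289, 177])]
tweezers [(0.73, [352, 297])]
bit_box [(0.85, [378, 266])]
top {'fx': 457.7448275788286, 'fy': 457.7448275788286, 'cx': 314.66897350820574, 'cy': 200.40980611328993, 'distortion': array([0.00563773, 0.        , 0.        , 0.        , 0.        ]), 'rvec': array([ 2.16315882, -2.16947715,  0.06246095]), 'tvec': array([-0.0216198 ,  0.58451907,  0.88747251])}
run_well [(0.92, [281, 205])]
run_unit [(0.86, [285, 206]), (0.59, [279, 204])]
reset_unit [(0.68, [329, 208])]
tray_front [(0.68, [306
[... 321 characters left out ...]
5963e-04,
        7.83515728e+01, -4.73360221e+00]), 'joint_vel': array([-0.10030121, -0.03114112, -0.09394089, -0.03724117, -0.0116559 ,
       -0.01095311]), 'joint_torque': array([ 1.34443959e-03, -4.17588508e+01, -3.60231900e+01,  7.74926087e-02,
        4.28261992e-02,  4.49783411e-07]), 'tool_pos': array([ 0.24756601, -0.60101078,  0.21467193]), 'tool_rot': array([[ 3.80937149e-01, -9.24600935e-01, -8.29384039e-06],
       [-9.24600935e-01, -3.80937148e-01, -3.02967288e-05],
       [ 2.48529518e-05,  1.92096420e-05, -1.00000000e+00]]), 'contact_force': array([ 0.9679825 , -0.52344997, -0.86119768]), 'torque': array([ 0.03202417, -0.01645844,  0.02136974]), 'opening': 1.004288460051803}
```

View pics/scene0.png

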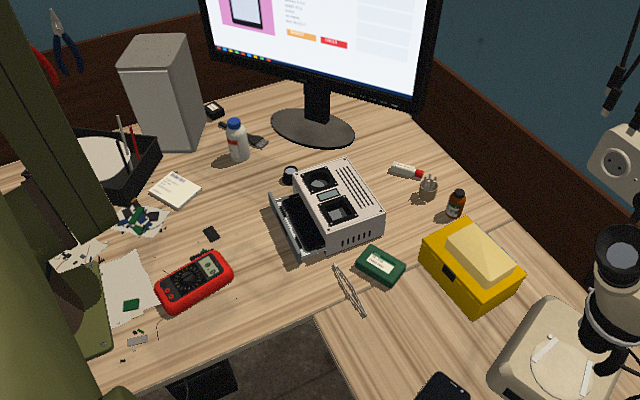

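View pics/top0.png

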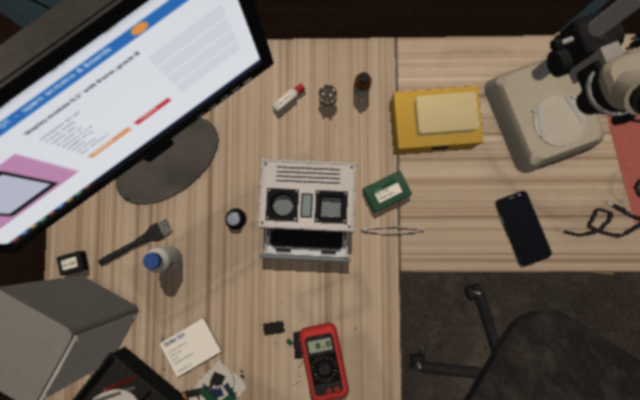

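```bash
cat > h.py <<'E'
import numpy as np, cv2
from rig import *
def ray(uv,c,z):
    i=camera_info(c);K=np.array([[i["fx"],0,i["cx"]],[0,i["fy"],i["cy"]],[0,0,1]])
    p=cv2.undistortPoints(np.array([[uv]],float),K,i["distortion"])[0,0]
    R=cv2.Rodrigues(i["rvec"])[0];t=i["tvec"]
    o=-R.T@t;d=R.T@np.array([p[0],p[1],1]); return o+d*(z-o[2])/d[2]
def proj(P,c):
    i=camera_info(c);K=np.array([[i["fx"],0,i["cx"]],[0,i["fy"],i["cy"]],[0,0,1]])
    return cv2.projectPoints(np.array(P,float).reshape(-1,1,3),i["rvec"],i["tvec"],K,i["distortion"])[0][:,0]
E
python3 - <<'E'
from h import *
for c,l,uv,z in [("top","run",(281,205),.08),("scene","run",(319,176),.08),("top","reset",(329,208),.08),("scene","reset",(336,210),.08),("top","front",(306,252),.046),("scene","front",(287,232),.027),("top","phone",(304,241),.025),("top","loupe",(234,220),.028),("top","tw",(365,229),.004),("top","bit",(385,189),.024)]:
    print(c,l,ray(uv,c,z).round(3))
f=cv2.resize(grab_frame("top")[150:290,200:420],None,fx=3.6,fy=3.6,interpolation=cv2.INTER_CUBIC); cv2.imwrite("pics/topz.png",f)
f=cv2.resize(grab_frame("scene")[130:330,240:440],None,fx=3,fy=3,interpolation=cv2.INTER_CUBIC); cv2.imwrite("pics/scenez.png",f)
E
```

```text
top run [0.571 0.038 0.08 ]
scene run [0.578 0.043 0.08 ]
top reset [ 0.565 -0.051  0.08 ]
scene reset [ 0.566 -0.056  0.08 ]
top front [ 0.483 -0.007  0.046]
scene front [ 0.473 -0.022  0.027]
top phone [ 0.504 -0.002  0.025]
top loupe [0.546 0.137 0.028]
top tw [ 0.528 -0.124  0.004]
top bit [ 0.607 -0.163  0.024]
```

View pics/topz.png

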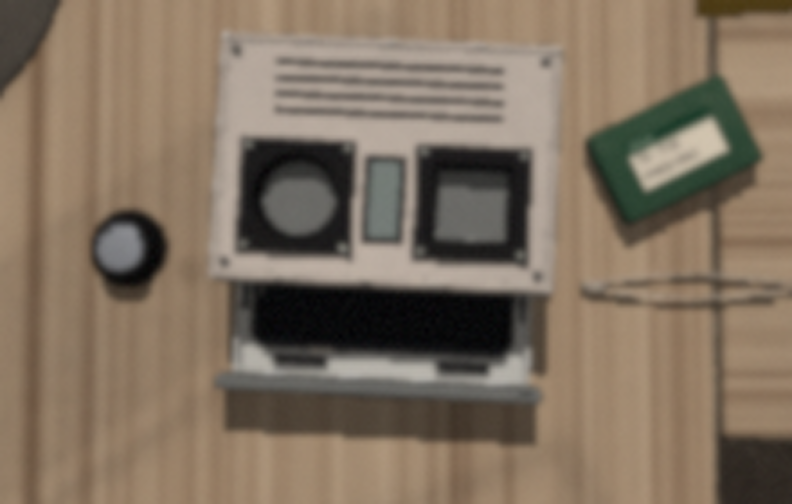

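View pics/scenez.png

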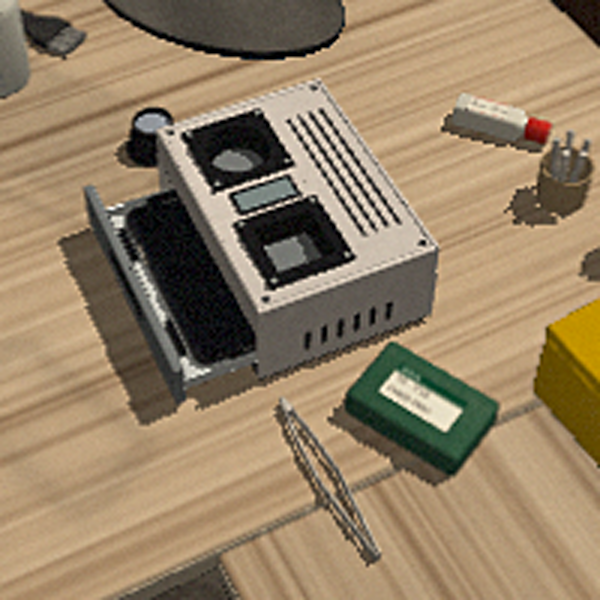

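```bash
python3 - <<'E'
from h import *
from scipy.optimize import least_squares
H=.078
ob=[]
def b(x,y,z):return (x,y,z)
T=lambda u,v:(200+(u+.5)/3.6-.5,150+(v+.5)/3.6-.5)
S=lambda u,v:(240+(u+.5)/3-.5,130+(v+.5)/3-.5)
for P,uv in [((.065,.09,H),T(225,35)),((.065,-.09,H),T(562,47)),((-.065,.09,H),T(212,280)),((-.065,-.09,H),T(550,293)),((-.02,.046,.08),T(297,197)),((-.02,-.046,.08),T(473,204))]: ob.append((P,uv,"top"))
for P,uv in [((.065,.09,H),S(320,80)),((.065,-.09,H),S(438,242)),((-.065,.09,H),S(158,127)),((-.065,-.09,H),S(258,310)),((-.02,.046,.08),S(241,147)),((-.02,-.046,.08),S(296,240))]: ob.append((P,uv,"scene"))
def w(q,P): c,s=np.cos(q[2]),np.sin(q[2]); return np.array([q[0]+c*P[0]-s*P[1],q[1]+s*P[0]+c*P[1],P[2]])
for cs in (["top"],["scene"],["top","scene"]):
    f=lambda q:np.concatenate([proj(w(q,P),c)[0]-uv for P,uv,c in ob if c in cs])
    r=least_squares(f,[.58,0,0],loss="soft_l1"); q=r.x
    print(cs,q.round(4),np.degrees(q[2]),f(q).round(1).tolist())
    print("run",w(q,(-.02,.046,.08)),"reset",w(q,(-.02,-.046,.08)),"front",w(q,(-.123,0,.027)),"home",w(q,(-.073,0,.027)), "yaw dir",np.cos(q[2]),np.sin(q[2]))
E
```

```text
['top'] [ 0.5905 -0.0105 -0.0434] -2.487685747434042 [-1.0, -0.5, 0.6, -0.3, -1.0, 0.1, 1.5, 0.5, -0.1, 0.1, 0.2, 0.1]
run [0.57247263 0.03631949 0.08      ] reset [ 0.5684794  -0.05559381  0.08      ] front [ 0.46757309 -0.00516648  0.027     ] home [ 0.51752597 -0.00733671  0.027     ] yaw dir 0.9990575733717619 -0.04340466666761289
['scene'] [ 0.5932 -0.0103 -0.0521] -2.9841076137979345 [0.5, -1.6, 1.4, 1.4, -0.8, -0.2, 0.3, 0.6, -0.7, -0.3, -0.4, -0.6]
run [0.5756279  0.03667957 0.08      ] reset [ 0.57083848 -0.05519568  0.08      ] front [ 0.47037286 -0.00389598  0.027     ] home [ 0.52030506 -0.00649893  0.027     ] yaw dir 0.9986440129966854 -0.05205895990006057
['top', 'scene'] [ 0.5914 -0.0106 -0.0471] -2.698062588665257 [-0.9, -1.2, 0.7, -0.7, -1.1, -0.5, 1.4, 0.2, -0.1, -0.5, 0.2, -0.3, -0.4, -1.3, 0.8, 1.6, -1.6, 0.4, -0.3, 1.1, -1.6, 0.2, -1.1, -0.2]
run [0.57359024 0.03633937 0.08      ] reset [ 0.56925955 -0.05555865  0.08      ] front [ 0.46853908 -0.00476115  0.027     ] home [ 0.51848365 -0.00711479  0.027     ] yaw dir 0.9988914672581679 -0.04707267401395917
```

drive_tool(moves=[[0,0,0,0,0,0.11],[0,0,0,0,0,0.11],[0,0,0,0,0,0.11],[0,0,0,0,0,0.108],[0,0,0,0,0,0],[-30,-8,0,0,0,0],[-40,-11,0,0,0,0],[-40,-11,0,0,0,0],[-40,-11,0,0,0,0],[-40,-11,0,0,0,0]], gripper=0, squeeze=10)

```text
time: 2.2
tool_pos: [0.3106, -0.4128, 0.2139]
tool_rot: [[-0.058, -0.998, 0.0], [-0.998, 0.058, -0.001], [0.001, -0.0, -1.0]]
contact_force: [0.4, 0.2, 0.3]
opening: 0.215
```

```bash
cat > goto.py <<'E'
from h import *
import sys
o=get_obs();t=np.array([float(a) for a in sys.argv[1:4]]);R=o["tool_rot"]
print(o["time"],o["tool_pos"].round(4),"op",round(o["opening"],3),"F",o["contact_force"].round(2),"delta tool mm",(R.T@(t-o["tool_pos"])*1000).round(1))
w=np.array([[-.0471,-.9989,0],[-.9989,.0471,0],[0,0,-1]]).T
print("rotvec needed",cv2.Rodrigues(R.T@w)[0].ravel().round(4))
E
python3 goto.py .430 -.005 .16; python3 -c "
import rig;print([n for n in dir(rig) if n[0]!='_']); print(getattr(rig,'grip_depth',None))"
```

```text
2.2 [ 0.3106 -0.4128  0.2139] op 0.215 F [0.41 0.16 0.31] delta tool mm [-414.   -95.5   53.6]
rotvec needed [-0.0002 -0.0008 -0.011 ]
['MotionError', 'camera_info', 'close_job', 'get_obs', 'grab_frame', 'grip_depth', 'masks_of', 'recognise']
0.0188
```

drive_tool(moves=[[-40,-9,3,0,0,-0.01],[-40,-9,5,0,0,0],[-40,-9,5,0,0,0],[-40,-9,5,0,0,0],[-40,-9,5,0,0,0],[-40,-9,5,0,0,0],[-40,-9,5,0,0,0],[-40,-9,5,0,0,0],[-40,-9,5,0,0,0],[-30,-8,5,0,0,0],[-15,-5,0,0,0,0],[0,0,0,0,0,0]])

```text
time: 3.4
tool_pos: [0.4227, 0.0082, 0.1666]
tool_rot: [[-0.012, -1.0, 0.011], [-1.0, 0.012, -0.005], [0.005, -0.011, -1.0]]
contact_force: [-0.4, 0.1, 0.4]
opening: 0.005
```

```bash
python3 goto.py .430 -.003 .028
```

```text
3.4 [0.4227 0.0082 0.1666] op 0.005 F [-0.4   0.1   0.43] delta tool mm [ 10.3  -6.  138.7]
rotvec needed [-0.0108 -0.005   0.0354]
```

drive_tool(moves=[[5,-3,10,-0.011,-0.005,0.035],[5,-3,20,0,0,0],[0,0,20,0,0,0],[0,0,20,0,0,0],[0,0,20,0,0,0],[0,0,18,0,0,0],[0,0,12,0,0,0],[0,0,0,0,0,0]])

```text
time: 4.2
tool_pos: [0.4285, -0.0121, 0.0401]
tool_rot: [[-0.06, -0.998, -0.002], [-0.998, 0.06, -0.002], [0.002, 0.001, -1.0]]
contact_force: [-0.3, 0.3, 0.6]
opening: 0.007
```

```bash
python3 goto.py .450 -.004 .028; python3 - <<'E'
from h import *
cv2.imwrite("pics/s1.png",grab_frame("scene"))
E
```

```text
4.2 [ 0.4285 -0.0121  0.0401] op 0.007 F [-0.29  0.25  0.64] delta tool mm [ -9.4 -21.   12.1]
rotvec needed [ 0.0014 -0.002  -0.0129]
```

View pics/s1.png

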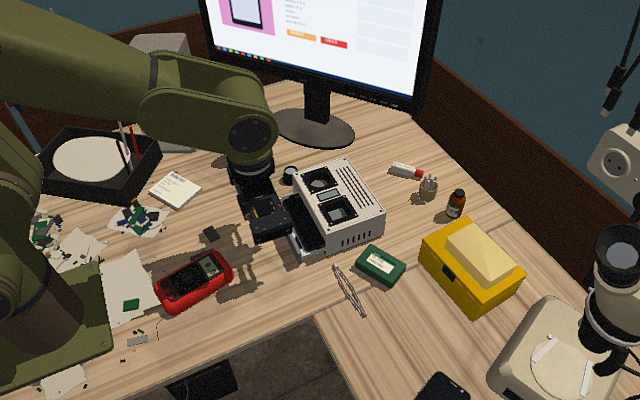

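drive_tool(moves=[[-4,0,6,0,0,-0.012],[-4,-5,6,0,0,0],[0,-5,0,0,0,0],[0,-5,0,0,0,0],[0,-5,0,0,0,0],[0,-5,0,0,0,0],[0,-5,0,0,0,0],[0,-5,0,0,0,0]])

```text
time: 5.05
tool_pos: [0.469, -0.0059, 0.0316]
tool_rot: [[-0.046, -0.999, 0.002], [-0.999, 0.046, -0.003], [0.003, -0.002, -1.0]]
contact_force: [-3.0, 0.1, 2.1]
opening: 0.009
```

```bash
python3 goto.py .508 -.0066 .028
```

```text
5.05 [ 0.469  -0.0059  0.0316] op 0.009 F [-2.96  0.05  2.13] delta tool mm [ -1.1 -39.    3.7]
rotvec needed [-0.0023 -0.0032  0.0007]
```

drive_tool(moves=[[0,-5,0,0,0,0],[0,-5,1,0,0,0],[0,-5,1,0,0,0],[0,-5,0,0,0,0],[0,-5,0,0,0,0],[0,-4,0,0,0,0],[0,-3,0,0,0,0],[0,-3,0,0,0,0]])

```text
time: 5.85
tool_pos: [0.5069, -0.0077, 0.0294]
tool_rot: [[-0.047, -0.999, 0.001], [-0.999, 0.047, -0.003], [0.003, -0.001, -1.0]]
contact_force: [-2.5, 0.6, 1.5]
opening: 0.004
```

```bash
python3 goto.py .508 -.0066 .028
```

```text
5.85 [ 0.5069 -0.0077  0.0294] op 0.004 F [-2.5   0.58  1.55] delta tool mm [-1.1 -1.1  1.4]
rotvec needed [-0.0007 -0.0029  0.0005]
```

drive_tool(moves=[[0,-3,0,0,0,0],[0,-3,0,0,0,0],[0,-3,0,0,0,0]])

```text
time: 6.15
tool_pos: [0.5066, -0.0075, 0.0283]
tool_rot: [[-0.046, -0.999, -0.027], [-0.999, 0.046, -0.002], [0.003, 0.026, -1.0]]
contact_force: [-13.2, -0.5, 10.0]
opening: 0.002
```

drive_tool(moves=[[0,-3,0,0,0,0],[0,-3,0,0,0,0],[0,-3,0,0,0,0]])

```text
time: 6.45
tool_pos: [0.5062, -0.0073, 0.027]
tool_rot: [[-0.045, -0.998, -0.053], [-0.999, 0.045, -0.0], [0.003, 0.053, -0.999]]
contact_force: [-12.9, -0.2, 10.0]
opening: 0.005
```

drive_tool(moves=[[0,5,0,0,0,0],[0,15,0,0,0,0],[0,15,0,0.05,0,0],[0,5,-25,0,0,0],[0,0,-35,0,0,0],[0,0,-40,0,0,0],[0,0,-30,0,0,0],[0,0,0,0,0,0]])

```text
time: 7.25
tool_pos: [0.4675, -0.005, 0.1622]
tool_rot: [[-0.045, -0.999, 0.013], [-0.999, 0.045, -0.003], [0.002, -0.013, -1.0]]
contact_force: [0.3, 0.1, 1.1]
opening: 0.007
```

```bash
python3 goto.py .5735 .0363 .12; python3 - <<'E'
from h import *
for c in("scene","top"):
    f=grab_frame(c); cv2.imwrite(f"pics/{c}2.png",f)
f=cv2.resize(f[150:290,200:420],None,fx=3.6,fy=3.6,interpolation=cv2.INTER_CUBIC); cv2.imwrite("pics/topz2.png",f)
f=cv2.resize(grab_frame("scene")[130:330,240:440],None,fx=3,fy=3,interpolation=cv2.INTER_CUBIC); cv2.imwrite("pics/scenez2.png",f)
E
```

```text
7.25 [ 0.4675 -0.005   0.1622] op 0.007 F [0.28 0.11 1.12] delta tool mm [ -46.1 -103.5   43.4]
rotvec needed [-0.0126 -0.0023  0.002 ]
```

View pics/topz2.png

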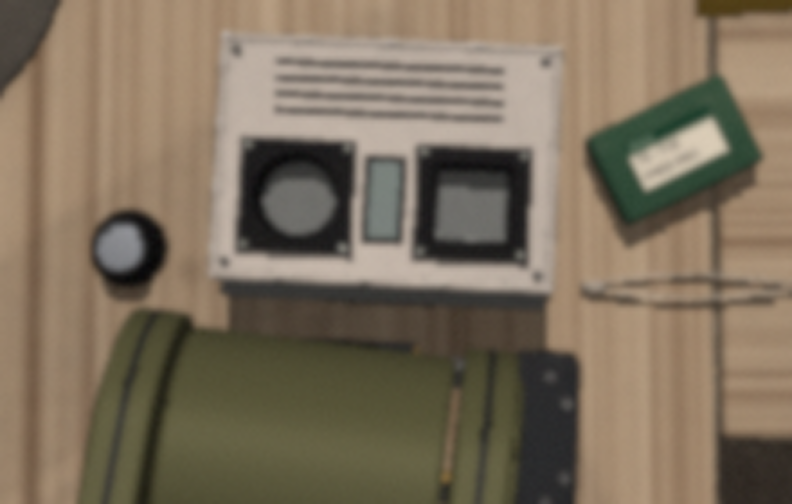

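View pics/scenez2.png

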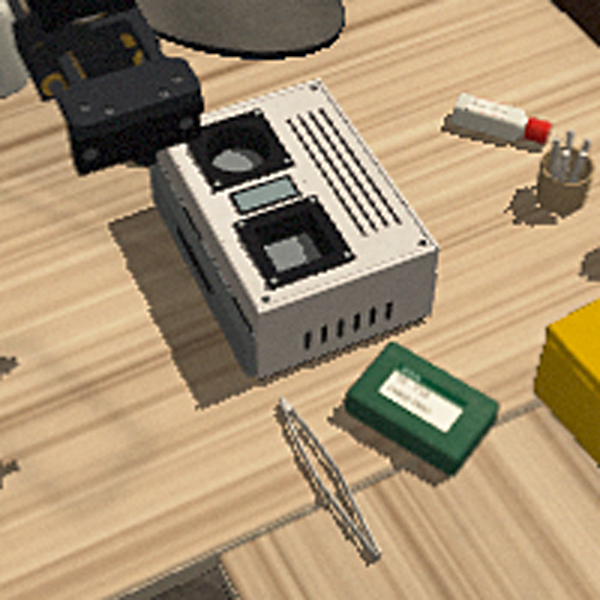

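drive_tool(moves=[[-10,-20,0,-0.013,0,0],[-12,-25,0,0,0,0],[-12,-25,0,0,0,0],[-8,-20,5,0,0,0],[-4,-13,5,0,0,0],[0,0,0,0,0,0]])

```text
time: 8.0
tool_pos: [0.565, 0.0384, 0.1282]
tool_rot: [[-0.046, -0.998, -0.032], [-0.999, 0.046, 0.0], [0.001, 0.032, -0.999]]
contact_force: [-0.6, 0.0, -0.7]
opening: 0.001
```

```bash
python3 goto.py .573 .0363 .1
```

```text
8.0 [0.565  0.0384 0.1282] op 0.001 F [-0.61  0.05 -0.74] delta tool mm [ 1.7 -9.  28. ]
rotvec needed [ 0.0325 -0.0014  0.0009]
```

drive_tool(moves=[[1,-4,0,0.032,0,0],[1,-4,10,0,0,0],[0,0,10,0,0,0],[0,0,0,0,0,0]])

```text
time: 8.4
tool_pos: [0.5681, 0.0356, 0.1]
tool_rot: [[-0.046, -0.999, -0.012], [-0.999, 0.046, -0.001], [0.002, 0.012, -1.0]]
contact_force: [0.2, 0.6, -0.8]
opening: 0.002
```

```bash
python3 goto.py .573 .0363 .09; python3 - <<'E'
from h import *
for c in("scene","top"):
    f=grab_frame(c); cv2.imwrite(f"pics/{c}3.png",f)
f=cv2.resize(grab_frame("scene")[110:260,240:440],None,fx=4,fy=4,interpolation=cv2.INTER_CUBIC); cv2.imwrite("pics/scenez3.png",f)
E
```

```text
8.4 [0.5681 0.0356 0.1   ] op 0.002 F [ 0.17  0.6  -0.78] delta tool mm [-0.9 -5.   9.9]
rotvec needed [ 0.0116 -0.0018  0.0008]
```

View pics/scenez3.png

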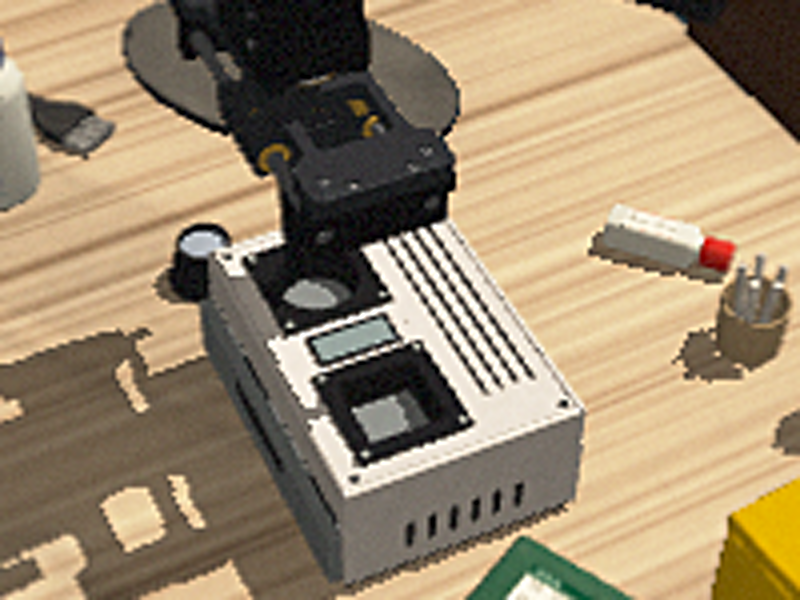

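drive_tool(moves=[[0,-4,0,0.012,0,0],[0,-2,2,0,0,0],[0,-1,4,0,0,0],[0,0,2,0,0,0]])

```text
time: 8.95
tool_pos: [0.5791, 0.0352, 0.0965]
tool_rot: [[-0.046, -0.999, 0.01], [-0.999, 0.046, -0.002], [0.002, -0.01, -1.0]]
contact_force: [-0.3, -0.5, 0.6]
opening: 0.009
```

```bash
python3 goto.py .573 .0363 .08
```

```text
8.95 [0.5791 0.0352 0.0965] op 0.009 F [-0.27 -0.46  0.56] delta tool mm [-0.8  6.3 16.4]
rotvec needed [-0.0103 -0.0016  0.0008]
```

drive_tool(moves=[[-1,4,0,-0.005,0,0],[0,0,0,0,0,0],[0,0,0,0,0,0]])

```text
time: 9.25
tool_pos: [0.5746, 0.0366, 0.096]
tool_rot: [[-0.046, -0.999, 0.004], [-0.999, 0.046, -0.002], [0.002, -0.004, -1.0]]
contact_force: [0.7, -0.0, -0.5]
opening: 0.007
```

```bash
python3 goto.py .573 .0363 .08
```

```text
9.25 [0.5746 0.0366 0.096 ] op 0.007 F [ 0.7  -0.04 -0.54] delta tool mm [ 0.4  1.6 16. ]
rotvec needed [-0.004  -0.0016  0.001 ]
```

Within 2 mm. Descend into the well gently.

drive_tool(moves=[[0,1,4,-0.003,0,0],[0,0,5,0,0,0],[0,0,5,0,0,0],[0,0,5,0,0,0],[0,0,4,0,0,0],[0,0,0,0,0,0]])

```text
time: 9.85
tool_pos: [0.5731, 0.0366, 0.0704]
tool_rot: [[-0.046, -0.999, -0.0], [-0.999, 0.046, -0.002], [0.002, 0.0, -1.0]]
contact_force: [0.2, -0.0, 1.2]
opening: 0.007
```

```bash
python3 goto.py .573 .0363 .06
```

```text
9.85 [0.5731 0.0366 0.0704] op 0.007 F [ 0.16 -0.04  1.18] delta tool mm [ 0.3  0.1 10.4]
rotvec needed [ 0.0001 -0.0017  0.001 ]
```

drive_tool(moves=[[0,0,4,0,0,0],[0,0,4,0,0,0],[0,0,3,0,0,0],[0,0,3,0,0,0]])

```text
time: 10.25
tool_pos: [0.5736, 0.0366, 0.0563]
tool_rot: [[-0.046, -0.999, 0.0], [-0.999, 0.046, -0.002], [0.002, -0.001, -1.0]]
contact_force: [-1.8, -0.2, 4.1]
opening: 0.005
```

drive_tool(moves=[[0,0,3,0,0,0],[0,0,3,0,0,0],[0,0,3,0,0,0]])

```text
time: 10.55
tool_pos: [0.5737, 0.0366, 0.055]
tool_rot: [[-0.046, -0.999, -0.004], [-0.999, 0.046, -0.002], [0.002, 0.004, -1.0]]
contact_force: [-10.2, -0.7, 18.4]
opening: 0.006
```

drive_tool(moves=[[0,0,3,0,0,0],[0,0,3,0,0,0],[0,0,3,0,0,0]])

```text
time: 10.85
tool_pos: [0.5737, 0.0366, 0.055]
tool_rot: [[-0.045, -0.999, -0.008], [-0.999, 0.045, -0.003], [0.003, 0.008, -1.0]]
contact_force: [-8.9, -0.4, 17.2]
opening: 0.008
```

```bash
python3 - <<'E'
from h import *
for k in range(8):
    f=grab_frame("scene"); o=get_obs(); print(o["time"],o["tool_pos"].round(4),o["contact_force"].round(1))
cv2.imwrite("pics/scenez4.png",cv2.resize(f[110:260,240:440],None,fx=4,fy=4,interpolation=cv2.INTER_CUBIC))
E
```

```text
10.9 [0.5737 0.0366 0.055 ] [-10.6   0.   17.6]
10.95 [0.5737 0.0366 0.055 ] [-9.3 -0.5 17.3]
11.0 [0.5737 0.0366 0.055 ] [-9.9 -0.3 18.1]
11.05 [0.5737 0.0366 0.0551] [-9.4 -0.1 16.9]
11.1 [0.5737 0.0366 0.055 ] [-10.2   0.   16.9]
11.15 [0.5737 0.0366 0.0551] [-10.    0.1  16.7]
11.2 [0.5737 0.0366 0.0551] [-9.4  0.7 17.3]
11.25 [0.5737 0.0366 0.0551] [-9.6  1.  17.6]
```

View pics/scenez4.png

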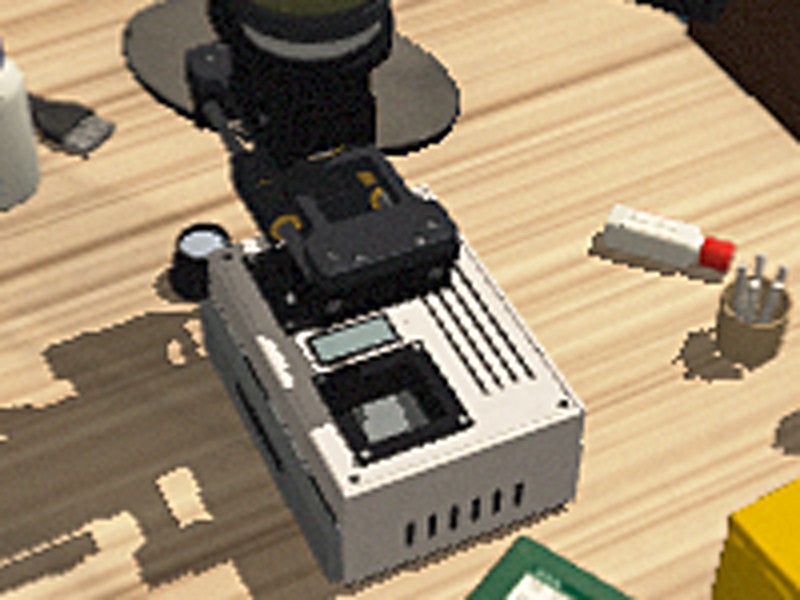

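The picture shows the fingers in the round well (about 350,300). The tray plate is still flush, and the loupe (200,260) and the square well (390,400) are untouched. The hold is steady at about 17 N down, with the tip 25 mm below the mouth.

```bash
python3 -c "
from rig import *
print(close_job())"
```

```text
the job is handed in; nothing more can be done
None
```

I pushed the tray home, pressed the run key in the round well to its stop, and handed the job in at about 11.3 s with the fingers still holding the key down.

- **Tray:** I pushed with shut fingers until the hard stop, with about 13 N against it. Pictures taken afterwards, and again with the key held, show the front plate flush with the box.
- **Run key:** The fingertips came to rest at z = 0.055 m, which is 25 mm below the well's mouth and so the full 5 mm of key travel. For the last 0.4 s before hand-in they held steady at about 17 N down. There was also a sideways force of about 10 N in x. I didn't look into it; it is probably friction or the finger tip touching the well wall.
- **Left alone:** The square well was untouched throughout, and the last picture shows the loupe unmoved. The tweezers and bit box looked unmoved after the tray push. They are mostly outside the last picture, but the arm didn't go near them afterwards.
- **Not checked:** I couldn't see the phone once the tray was shut. I inferred that it is still in its nest from the slow push, about 50 mm/s.

No check failed. The two cameras put the box about 3 mm apart in x, and I used a value between them.

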